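# Drop the breakfast cupboard's flap onto its slide-out supports

## Robot

A 6-joint arm with a two-finger parallel gripper is mounted at the origin on the work surface. World frame = base frame: x ahead of the robot, y to its left, z up, the work surface at z = 0. Lengths are in m, angles in degrees, forces in N, time in s.
With the tool pointing down it reaches from about 0.25 to 0.725 m from the base axis. Payload 9.7 kg.
Tool frame: the origin (TCP) lies midway between the tips of the shut fingers; the grasp point (between the pads) lies 19 mm behind it; z points along the fingers, y is the line along which they close (so a half turn about z gives the same grasp; the last joint's range is limited). The gripper opens to 85 mm and grips with 20 to 120 N. Pads are 22 mm wide; open, the fingers measure 114 mm over their backs; the gripper's body (76 mm by 85 mm) begins 54 mm behind the grasp point. The pads swing forward as they close: fully open they stand 13 mm farther back than shut.
Start: joints at [-75.917, 4.979, 10.078, 95.1, 0, 90], TCP at [0.134, -0.533, 0.231] pointing down, gripper open.
Joint ranges: [-179.16, 179.16], [-48.56, 103.87], [-65.8, 70.77], [-126.05, 130.52], [-82.76, 87.17], [-180, 180]. Speed limits (degrees/s): [127.2, 127.2, 147.25, 180, 180, 180].

## Interface

Orientations are given as [roll, pitch, yaw] about the fixed x, y, z axes, in that order (R = Rz(yaw) Ry(pitch) Rx(roll)).
In Python, from workcell import bot gives the robot as it stands.
- The arm moves only by the shell command python3 -m crank 'ROWS' [FORCE]. ROWS is JSON, a list of rows, each an object with "gripper": the finger opening in mm, from 0 to 85.4; "travel": the shift along the tool's x, y, z in mm, a list of three; "twist": the turn, a rotation vector about the tool's x, y, z in rad, a list of three. In form: [{"gripper": gripper, "travel": [tx, ty, tz], "twist": [rx, ry, rz]}, ...]. A call has 1 to 12 rows; each row shifts and turns the commanded pose from where the row before left it, along the tool's axes as they then stand; what a row does not reach is not made up. A row lasts 1/8 s, in which the tool goes at most 62.5 mm and 10.7 degrees, less where a joint would pass 70% of its speed; a pose out of reach is approached as far as the arm can. A call is refused whole if a number of a shift passes 62.5 or a number of a turn 0.188, either way. A call with a gripper value outside its range is refused whole. The fingers move at their own pace and stop on an object; FORCE is the grip in N (left out, the last holds). Time passes only in rows, so rows that do not move let the fingers close. It gives the time, the measured TCP pose, the force, the opening and the grip force at its end, in the units of the state.
- bot.get_obs(): the state, without advancing time (a new reading comes with each control period).
- bot.camera(name): name is "side" or "top" or "wrist"; returns the picture (384x512x3 uint8, red, green, blue); there is no depth.
- bot.calibration(name): a dict with "vfov" (degrees; the focal length in pixels is half the picture's height over the tangent of half this angle, whatever the lens; pixels are square), "cx", "cy" (the principal point, pixels), "camera_from_world" (4x4, takes a point from world to camera coordinates). Camera axes: x right, y down, z forward; pixel columns grow to the right and rows downward; lengths in m; the calibration is good to about 2 mm. A picture is of the moment at which its call begins: read the wrist's pose just before it. calibration takes no time and is no camera call; for the wrist camera it gives the pose at the moment of the call.
- bot.job_done(): hands the job in; it is judged then, once.
The state is a dict: "time": time; "q": joint angles; "qd": joint speeds; "joint_efforts": joint torques, N m; "ee_pos": TCP position; "tcp_rot": TCP orientation; "wrist_force": force on the tool from outside, world axes, zero at the start; "torque": the same for the moment, N m; "opening": finger opening in m; "grasp_force": force on a finger pad.
Only numpy, scipy, OpenCV 4.12 (cv2) and the standard library are available. Lean on these libraries where they do the work, as an engineer would, in place of code of your own. Each camera call takes 0.05 s, during which the arm holds its last target. There are 200 camera calls.

## Task

On the little oak cupboard, pull both narrow slide-out supports all the way out by their knobs, leaving the wide drawer between them shut. Only then bring the drop-front flap down by its steel bar, lowering it gently without letting it fall, until it lies level on both supports, and let go. Leave the other things on the worktop and on the cupboard as they stand.

Things in the scene. Friction and masses are not known exactly. Their poses are not given: they have to be found in the camera images.
- cabinet: Small oak cupboard fixed on the worktop: 270 mm wide, 193 deep, top at 215. Origin on the worktop under the middle of the flap's hinge line (front, mid-width). x points from the front into the cupboard (its front looks to -x of this frame), y along the front, z up. The base, 72 mm high, holds two supports and a drawer between them; the flap closes the sloping front above.
- support_a (a joint): How far the support on the cupboard's +y side is out, m: 0 home, 0.10 fully out (stop). An oak bar 22 mm wide, 44 high, middle at y = +85 mm, top at 74 mm; slides along the cupboard's -x and stays where left (about 2.5 N friction). May start up to 30 mm out.
- support_b (a joint): The same for the support on the cupboard's -y side, middle at y = -85 mm.
- support_a_knob (a point): Centre of the round wooden knob head on the front of support a: 22 mm diameter, 18 mm long along the slide, axis level, 45 mm above the worktop. With the support home it is 45 mm in front of the hinge line; it moves with the support. Behind the head a 12 mm stem, 32 mm long.
- support_b_knob (a point): The same point on support b.
- drawer (a joint): How far the drawer is out, m: 0 shut. It must stay shut. Its front is 110 mm wide, in the middle between the supports.
- drawer_knob (a point): Centre of the drawer's knob, same size and height as the supports' knobs, at y = 0 of the cupboard.
- flap (a joint): Flap angle, rad: 0 closed, leaning back 0.21 from upright; grows as its top comes forward (cupboard's -x) and down: 0.21 upright, 1.78 level, 1.79 resting on both supports, 2.05 drooping stop. May start 0.1 ajar. Hinge along the cupboard's y, 75 mm above the worktop at x = 0. Nearly free: let go past upright it falls; before upright it stays or falls shut. Board 228 mm wide, 16 thick, 0.5 kg.
- flap_bar (a point): Middle of the steel bow handle on the flap's free edge: a round bar 10 mm thick, 100 long along the cupboard's y, on two 10 mm posts at its ends, in the flap's own plane 195 mm from the hinge and 8 mm in from the flap's outer face (which ends as its underside). The flap's edge is 155 mm from the hinge: a clear gap of 35 mm. The round bar can turn between gripping fingers.
- mug: White mug, 72 mm wide, 90 mm high, standing beside the cupboard's -y side; bystander. Origin under its centre.
- jar: Amber jar, 68 mm wide, 90 mm high, on top of the cupboard; bystander. Origin under its centre.
- can: Can, 66 mm wide, 75 mm high, on top of the cupboard; bystander. Origin under its centre.
- spoon: Spoon with steel bowl and wooden handle, 170 mm long, lying on the worktop in front of the drawer, where it may stay under the lowered flap; bystander. Origin under its middle.
- bowl: Blue bowl, 110 mm wide, 50 mm high; bystander. Origin under its centre.
- bottle: Green bottle, 60 mm wide, 190 mm high; bystander. Origin under its centre.

How it is judged (in metres and radians):
On the way, in this order (a step that is already met when the one before it is completed fails the run):
1. both supports are pulled out while the flap is still up (value of joint each of support_a, support_b above 0.085 m and value of joint flap below 0.5 rad), for 0.2 s.
2. the flap lies level on both supports (value of joint each of support_a, support_b above 0.085 m and value of joint flap between 1.72 and 1.85 rad), for 0.2 s.
At the end, for the whole second after the job is handed in: Both supports are at least 85 mm of their 100 mm out, the flap lies level on them (joint between 1.72 and 1.85 rad) and at rest, the drawer is shut (within 15 mm) and the other things stand where they were (within 40 mm), and upright (all of step 2 and velocity of joint flap between -0.1 and 0.1 rad/s and value of joint drawer below 0.015 m and distance of each of mug, jar, can, spoon, bowl, bottle from where it was at the start of the episode below 0.04 m); the robot touches nothing.
It fails at once if the flap is brought down (beyond 0.6 rad) before both supports are out (value of joint flap above 0.6 rad and value of joint any of support_a, support_b below 0.085 m).
It fails at once if the flap falls or slams (faster than 3.5 rad/s) (velocity of joint flap above 3.5 rad/s).
It fails at once if the drawer is pulled open by more than 15 mm (value of joint drawer above 0.015 m).
It fails at once if a bystander is shifted by more than 40 mm (distance of any of mug, jar, can, spoon, bowl, bottle from where it was at the start of the episode above 0.04 m).
It fails at once if a standing bystander is tipped (angle between any of mug, jar, can, bowl, bottle's own z axis and vertical above 0.5 rad).
It also fails if it takes over 72 s, if anything falls off the work surface, if the arm or the gripper's body presses on something with over 40 N, if the wrist force passes 120 N, or if a joint passes its speed limit or range.

## Working session

There is one attempt and no reset: what is moved stays moved. The work goes in short steps, Python scripts to look and compute and a shell command to move; the robot and the scene stay as the last step left them, time stands still between calls to the robot, and variables do not carry over. Pictures are saved under pics/ and viewed, at most 10 in all, crops included, and the job is handed in when it is done.

```bash
ls; mkdir -p pics; python3 - <<'E'
from workcell import bot
import cv2
for n in("side","top"):
    im=bot.camera(n)[:,:,::-1]; cv2.imwrite(f"pics/{n}0.png",cv2.resize(im,(800,600),interpolation=cv2.INTER_CUBIC))
    c=bot.calibration(n); print(n,c)
print(bot.get_obs())
E
```

```text
pics
side {'vfov': 46.682226915625066, 'cx': 258.681671322955, 'cy': 191.69217892727147, 'camera_from_world': array([[-0.79998067,  0.59969228, -0.02000241,  0.47185289],
       [ 0.41273765,  0.52577764, -0.74377786, -0.07096909],
       [-0.43552102, -0.60326367, -0.66812753,  1.65157823],
       [ 0.        ,  0.        ,  0.        ,  1.        ]])}
top {'vfov': 55.10808539996887, 'cx': 256.4057357658077, 'cy': 182.97771455936825, 'camera_from_world': array([[-0.12350707, -0.99234009, -0.0026753 ,  0.0017085 ],
       [-0.96994267,  0.1212882 , -0.21095117,  0.5925274 ],
       [ 0.20965978, -0.02345907, -0.97749294,  1.08596939],
       [ 0.        ,  0.        ,  0.        ,  1.        ]])}
{'time': 0.1, 'q': array([-7.59160772e+01,  5.00924155e+00,  1.00382740e+01,  9.51005751e+01,
       -9.51358558e-04,  9.00016562e+01]), 'qd': array([ 4.37361370e-02, -1.27895961e-01,  1.53161873e-01,  5.75069861e-02,
       -5.81193988e-02,  1.82318910e-05]), 'joint_efforts': array([ 1.02058173e-03, -5.21561980e+01,  4.65654159e+01,  1.61395100e-02,
       -3.91789138e-05, -2.11470308e-05]), 'ee_pos': array([ 0.13378139, -0.5332587 ,  0.23063512]), 'tcp_rot': array([-1.79928457e+02,  9.53425819e-04,  1.40822678e+01]), 'wrist_force': array([-0.03672473,  0.40929297,  0.00059978]), 'torque': array([ 0.00690346, -0.0239188 , -0.00121215]), 'grasp_force': 0.0, 'opening': 0.08504873420168249}
```

View pics/side0.png

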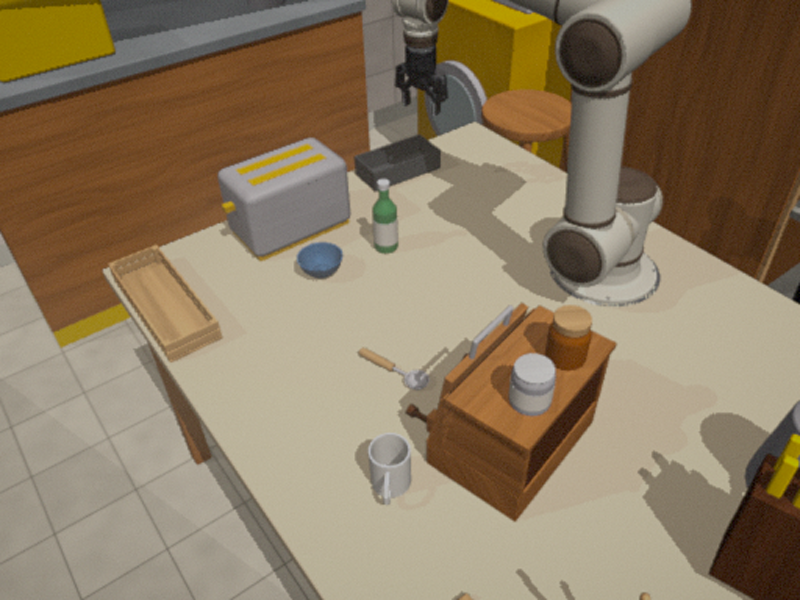

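View pics/top0.png

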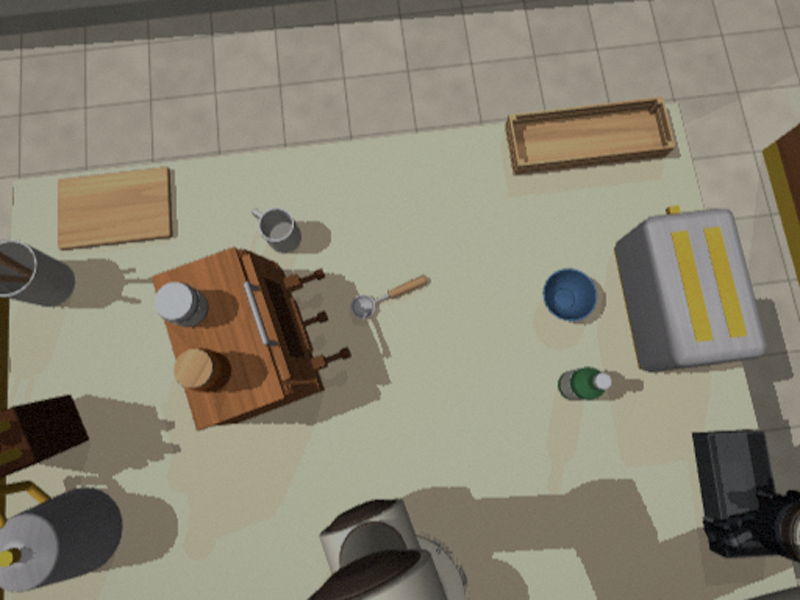

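Side picture: cupboard with jar and can on top, mug at its -y side, spoon in front. Top picture: knobs b (321,274), drawer (322,317), a (345,352), bar from (250,285) to (267,340), back top corners (152,277) and (197,430). A closer look follows.

```bash
python3 - <<'E'
import cv2
im=cv2.imread("pics/top0.png")
from workcell import bot
im=bot.camera("top")[:,:,::-1]
cv2.imwrite("pics/crop1.png",cv2.resize(im[150:285,90:270],(800,600),interpolation=cv2.INTER_CUBIC)) # scale 4.444
E
cat > h.py <<'E'
import numpy as np
from workcell import bot
def ray(n,u,v):
    c=bot.calibration(n); f=192/np.tan(np.radians(c['vfov']/2)); T=np.array(c['camera_from_world'])
    R=T[:3,:3]; o=-R.T@T[:3,3]; d=R.T@np.array([(u-c['cx'])/f,(v-c['cy'])/f,1]); return o,d
def at(n,u,v,z):
    o,d=ray(n,u,v); return o+d*(z-o[2])/d[2]
def proj(n,p):
    c=bot.calibration(n); f=192/np.tan(np.radians(c['vfov']/2)); T=np.array(c['camera_from_world'])
    q=T[:3,:3]@p+T[:3,3]; return np.array([c['cx']+f*q[0]/q[2],c['cy']+f*q[1]/q[2]])
E
```

```text
(no output)
```

View pics/crop1.png

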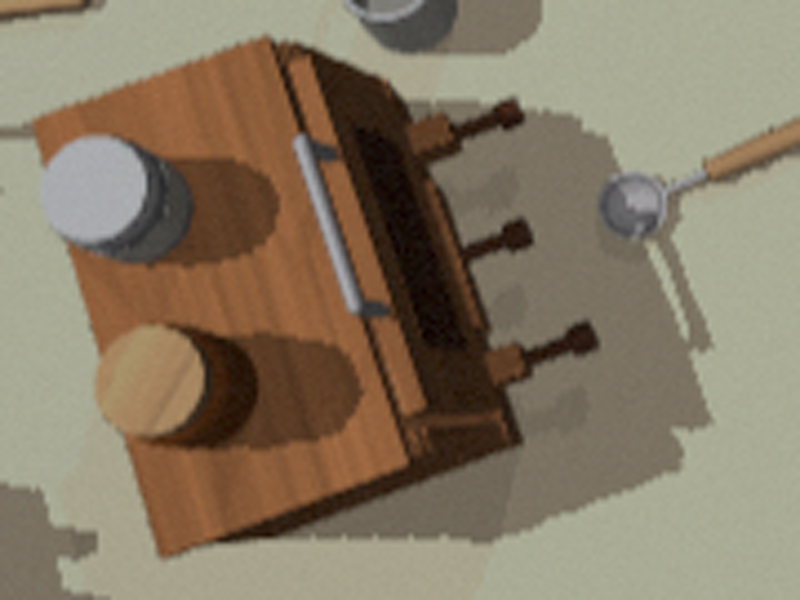

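Crop: knobs b (510,114), drawer (517,236), a (581,339); back corners (35,125), (163,556); front top corners (268,38), (408,465); bar ends (300,142), (355,305).

```bash
python3 - <<'E'
from h import *
from scipy.optimize import least_squares
C=lambda u,v:np.array([90+u/4.444,150+v/4.444])
c0=[C(510,114),C(517,236),C(581,339),C(35,125),C(163,556),C(300,142),C(355,305)]
def W(p,l):
    x,y,a=p[:3];c,s=np.cos(a),np.sin(a); return np.array([x+c*l[0]-s*l[1],y+s*l[0]+c*l[1],l[2]])
def pts(p):
    sa,sb,f=p[3:6]; t=f-.21
    # unit up-plane dir: (-sin t, cos t); outer face normal (-cos t,-sin t); bar 195 along, 8 in from outer face
    b=(-.195*np.sin(t),.075+.195*np.cos(t))
    return [W(p,(-.045-sb,-.085,.045)),W(p,(-.045,0,.045)),W(p,(-.045-sa,.085,.045)),W(p,(.193,-.135,.215)),W(p,(.193,.135,.215)),W(p,(b[0],-.05,b[1])),W(p,(b[0],.05,b[1]))]
r=least_squares(lambda p:np.concatenate([proj("top",q)-c for q,c in zip(pts(p),c0)]),[.35,.15,1.5,.02,.0,.05])
print(r.x,np.degrees(r.x[2]),r.fun.round(1))
for n,q in zip("kb kd ka c1 c2 f1 f2".split(),pts(r.x)): print(n,q.round(4))
print("outward",-np.cos(r.x[2]),-np.sin(r.x[2]))
for n,u,v,z in(("spoonbowl",232.5,196.5,.01),("spoonhandle",428/1.5625,279/1.5625,.01),("mug",278/1.5625,222/1.5625,.09),("bowl",570/1.5625,290/1.5625,.05),("bottle",602/1.5625,381/1.5625,.19)): print(n,at("top",u,v,z).round(3))
E
```

```text
[0.53699156 0.13701843 1.81457564 0.01891368 0.02617773 0.02663913] 103.96752576286451 [-0.  -0.1 -0.5 -0.1 -0.  -0.1  0.   0.3  0.1 -1.   0.3  0.6  0.1  0.3]
kb [0.6367 0.0885 0.045 ]
kd [0.5479 0.0933 0.045 ]
ka [0.4699 0.0545 0.045 ]
c1 [0.6214 0.3569 0.215 ]
c2 [0.3594 0.2917 0.215 ]
f1 [0.5769 0.1836 0.2667]
f2 [0.4799 0.1595 0.2667]
outward 0.24137191026962498 -0.9704326874816162
spoonbowl [0.565 0.01  0.01 ]
spoonhandle [ 0.607 -0.132  0.01 ]
mug [0.743 0.156 0.09 ]
bowl [ 0.54 -0.41  0.05]
bottle [ 0.353 -0.39   0.19 ]
```

```bash
python3 -m crank '[{"gripper":50,"travel":[0,0,-10],"twist":[0,0,0.1745]},{"gripper":50,"travel":[0,0,-10],"twist":[0,0,0.1745]},{"gripper":50,"travel":[0,0,-10],"twist":[0,0,0.1745]},{"gripper":50,"travel":[0,0,-10],"twist":[0,0,0.1745]},{"gripper":50,"travel":[0,0,-10],"twist":[0,0,0.1745]},{"gripper":50,"travel":[0,0,-10],"twist":[0,0,0.1745]},{"gripper":50,"travel":[0,0,0],"twist":[0,0,0.1745]},{"gripper":50,"travel":[0,0,0],"twist":[0,0,0.1745]},{"gripper":50,"travel":[0,0,0],"twist":[0,0,0.1745]}]' 40 && python3 -m crank '[{"gripper":50,"travel":[-40,-39,0],"twist":[0,0,0]},{"gripper":50,"travel":[-40,-39,0],"twist":[0,0,0]},{"gripper":50,"travel":[-40,-39,0],"twist":[0,0,0]},{"gripper":50,"travel":[-40,-39,0],"twist":[0,0,0]},{"gripper":50,"travel":[-40,-39,0],"twist":[0,0,0]},{"gripper":50,"travel":[-40,-39,0],"twist":[0,0,0]},{"gripper":50,"travel":[-40,-39,0],"twist":[0,0,0]},{"gripper":50,"travel":[-40,-39,0],"twist":[0,0,0]},{"gripper":50,"travel":[-40,-39,0],"twist":[0,0,0]},{"gripper":50,"travel":[-40,-39,0],"twist":[0,0,0]},{"gripper":50,"travel":[-40,-39,0],"twist":[0,0,0]},{"gripper":50,"travel":[0,0,0],"twist":[0,0,0]}]'
python3 - <<'E'
from h import *
import cv2
o=bot.get_obs();print(o['ee_pos'],o['tcp_rot'],o['q'])
im=bot.camera("wrist")[:,:,::-1]; cv2.imwrite("pics/w1.png",im)
for n,p in dict(ka=(.4699,.0545,.045),kd=(.5479,.0933,.045),kb=(.6367,.0885,.045)).items(): print(n,proj("wrist",np.array(p)))
E
```

```text
time: 1.27
ee_pos: [0.1338, -0.5334, 0.291]
tcp_rot: [-180.0, 0.0, -75.9]
wrist_force: [0.6, 0.9, -0.7]
opening: 0.05
grasp_force: 0.0
time: 2.78
ee_pos: [0.1095, -0.0793, 0.3307]
tcp_rot: [-167.9, -0.1, -62.1]
wrist_force: [-0.2, -0.5, -0.9]
opening: 0.0501
grasp_force: 0.0
[ 0.1094563  -0.07929427  0.33070349] [-1.67903635e+02 -8.07188072e-02 -6.21273818e+01] [-62.14448688 -46.06945954 -14.52031777 121.47208885  12.09638848
 179.98250647]
ka [ 69.06311876 124.33741042]
kd [ 26.1004695  122.51453378]
kb [-15.67330318  95.00958566]
```

View pics/w1.png

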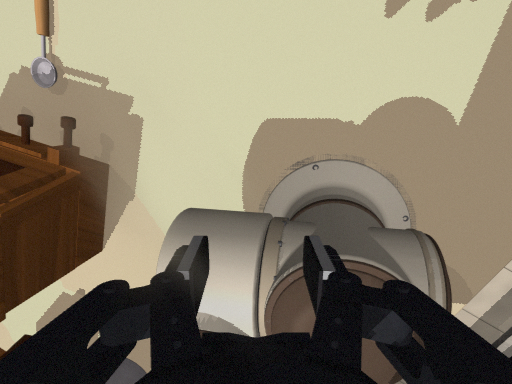

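The picture shows the base below and cupboard at left: the last joint ran into its 180° limit (turn sign is opposite). I'll unwind the other way.

```bash
python3 -m crank '[{"gripper":50,"travel":[0,0,0],"twist":[0,0,-0.17]},{"gripper":50,"travel":[0,0,0],"twist":[0,0,-0.17]},{"gripper":50,"travel":[37,-34,0],"twist":[0,0,0]},{"gripper":50,"travel":[37,-34,0],"twist":[0,0,0]},{"gripper":50,"travel":[37,-34,0],"twist":[0,0,0]},{"gripper":50,"travel":[37,-34,0],"twist":[0,0,0]}]'
cat > go.py <<'E'
import sys
from h import *
from scipy.spatial.transform import Rotation as Ro
# deltas in tool frame from measured pose to target TCP pos + rpy
def go(pos,rpy):
    o=bot.get_obs(); R=Ro.from_euler('xyz',o['tcp_rot'],degrees=True); T=Ro.from_euler('xyz',rpy,degrees=True)
    print('ee',o['ee_pos'].round(4),o['tcp_rot'].round(1),'q',o['q'].round(1),'F',o['wrist_force'].round(1))
    print('travel mm',(R.inv().apply(np.array(pos)-o['ee_pos'])*1000).round(1),'twist',(R.inv()*T).as_rotvec().round(4))
    print('travel in target axes',(T.inv().apply(np.array(pos)-o['ee_pos'])*1000).round(1))
if __name__=="__main__":
    a=[float(v) for v in sys.argv[1:]]; go(a[:3],a[3:])
E
python3 go.py .4699 .0545 .3 180 0 104
```

```text
time: 3.58
ee_pos: [0.2524, -0.129, 0.3642]
tcp_rot: [-166.3, -3.8, -40.8]
wrist_force: [-0.4, -1.3, 1.2]
opening: 0.0503
grasp_force: 0.0
ee [ 0.2524 -0.129   0.3642] [-166.3   -3.8  -40.8] q [-40.8 -29.1  -3.4 111.9  13.7 179.9] F [-0.4 -1.3  1.2]
travel mm [  40.5 -257.1  131.6] twist [-0.0127 -0.3272 -2.5026]
travel in target axes [125.4 255.4  64.2]
```

```bash
python3 -m crank '[{"gripper":50,"travel":[0,0,0],"twist":[0,-0.0234,-0.18]},{"gripper":50,"travel":[0,0,0],"twist":[0,-0.0234,-0.18]},{"gripper":50,"travel":[0,0,0],"twist":[0,-0.0234,-0.18]},{"gripper":50,"travel":[0,0,0],"twist":[0,-0.0234,-0.18]},{"gripper":50,"travel":[0,0,0],"twist":[0,-0.0234,-0.18]},{"gripper":50,"travel":[0,0,0],"twist":[0,-0.0234,-0.18]},{"gripper":50,"travel":[0,0,0],"twist":[0,-0.0234,-0.18]},{"gripper":50,"travel":[0,0,0],"twist":[0,-0.0234,-0.18]},{"gripper":50,"travel":[0,0,0],"twist":[0,-0.0234,-0.18]},{"gripper":50,"travel":[0,0,0],"twist":[0,-0.0234,-0.18]},{"gripper":50,"travel":[0,0,0],"twist":[0,-0.0234,-0.18]},{"gripper":50,"travel":[0,0,0],"twist":[0,-0.0234,-0.18]}]'
python3 go.py .4699 .0545 .2 180 0 104
```

```text
time: 5.08
ee_pos: [0.2513, -0.1288, 0.3638]
tcp_rot: [-179.2, -2.9, 84.6]
wrist_force: [0.0, -0.2, -0.3]
opening: 0.0504
grasp_force: 0.0
ee [ 0.2513 -0.1288  0.3638] [-179.2   -2.9   84.6] q [-29.5 -22.7   1.4 116.    2.4  65.8] F [ 0.  -0.2 -0.3]
travel mm [194.4 202.6 171.3] twist [-0.0043 -0.0529 -0.3381]
travel in target axes [125.  256.4 163.8]
```

```bash
python3 -m crank '[{"gripper":50,"travel":[0,0,0],"twist":[-0.002,-0.0265,-0.169]},{"gripper":50,"travel":[0,0,0],"twist":[-0.002,-0.0265,-0.169]},{"gripper":50,"travel":[25,51,13],"twist":[0,0,0]},{"gripper":50,"travel":[25,51,13],"twist":[0,0,0]},{"gripper":50,"travel":[25,51,13],"twist":[0,0,0]},{"gripper":50,"travel":[25,51,13],"twist":[0,0,0]},{"gripper":50,"travel":[25,51,13],"twist":[0,0,0]},{"gripper":50,"travel":[0,0,0],"twist":[0,0,0]}]'
python3 go.py .4699 .0545 .026 180 0 104
python3 - <<'E'
from h import *
import cv2
im=bot.camera("wrist")[:,:,::-1]; cv2.imwrite("pics/w2.png",im)
for n,p in dict(ka=(.4699,.0545,.045),kd=(.5479,.0933,.045),kb=(.6367,.0885,.045)).items(): print(n,proj("wrist",np.array(p)))
E
```

```text
time: 6.08
ee_pos: [0.4711, 0.0555, 0.2956]
tcp_rot: [-179.7, -0.0, 103.8]
wrist_force: [-0.1, -0.6, -0.0]
opening: 0.0504
grasp_force: 0.0
ee [0.4711 0.0555 0.2956] [-179.7   -0.   103.8] q [  6.7  -3.1   9.1 102.6  -0.   82.9] F [-0.1 -0.6 -0. ]
travel mm [-9.000e-01  1.000e-01  2.696e+02] twist [-0.0053 -0.0006 -0.003 ]
travel in target axes [ -0.7  -1.4 269.6]
ka [255.54528352 163.76247458]
kd [318.44769106 149.85948687]
kb [379.19522741 168.76265417]
```

View pics/w2.png

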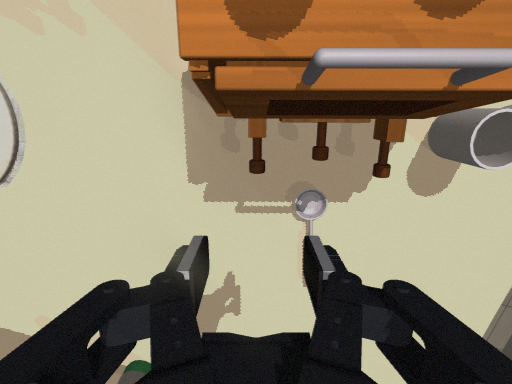

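Knobs seen at a (257,167), drawer (320,153), b (382,171): about 3 mm farther out than predicted. The camera sits on the cupboard side, so I check its place.

```bash
python3 - <<'E'
from h import *
from scipy.spatial.transform import Rotation as Ro
T=np.array(bot.calibration("wrist")['camera_from_world']); o=bot.get_obs()
p=-T[:3,:3].T@T[:3,3]; print(Ro.from_euler('xyz',o['tcp_rot'],degrees=True).inv().apply(p-o['ee_pos']))
f=192/np.tan(np.radians(bot.calibration("wrist")['vfov']/2)); print(f)
q=T[:3,:3]@np.array([.4699,.0545,.045])+T[:3,3]; print("mm/px",q[2]/f*1000)
E
```

```text
[ 0.07191079  0.00114638 -0.14313815]
291.30630243381404
mm/px 1.371102669337072
```

```bash
cat > gt.py <<'E'
import sys
from h import *
from scipy.spatial.transform import Rotation as Ro
# grasp point target x y z, yaw (tool-down), tilt about tool y deg, tilt about tool x deg; advance a mm back off along tool z
x,y,z,yaw,ty,tx,back=[float(v) for v in sys.argv[1:]]
T=Ro.from_euler('xyz',[180,0,yaw],degrees=True)*Ro.from_euler('yx',[ty,tx],degrees=True)
o=bot.get_obs(); R=Ro.from_euler('xyz',o['tcp_rot'],degrees=True)
d=np.array([x,y,z])+T.apply([0,0,.019-back/1000])-o['ee_pos']
print('ee',o['ee_pos'].round(4),'q',o['q'].round(1))
print('twist',(R.inv()*T).as_rotvec().round(4),'travel(now axes)',(R.inv().apply(d)*1000).round(1),'travel(target axes)',(T.inv().apply(d)*1000).round(1))
E
python3 gt.py .4729 .051 .045 104 25 0 0
```

```text
ee [0.4698 0.0544 0.2972] q [  6.6  -3.3   9.1 102.7  -0.   82.8]
twist [-0.003   0.4363 -0.0046] travel(now axes) [  4.    3.2 269.4] travel(target axes) [-110.2    2.2  245.8]
```

```bash
python3 -m crank '[{"gripper":50,"travel":[0,0,0],"twist":[0,0.1454,0]},{"gripper":50,"travel":[0,0,0],"twist":[0,0.1454,0]},{"gripper":50,"travel":[0,0,0],"twist":[0,0.1454,-0.004]},{"gripper":50,"travel":[-55,1,0],"twist":[0,0,0]},{"gripper":50,"travel":[-55,1,0],"twist":[0,0,0]},{"gripper":50,"travel":[0,0,45],"twist":[0,0,0]},{"gripper":50,"travel":[0,0,45],"twist":[0,0,0]},{"gripper":50,"travel":[0,0,45],"twist":[0,0,0]},{"gripper":50,"travel":[0,0,30],"twist":[0,0,0]},{"gripper":50,"travel":[0,0,0],"twist":[0,0,0]}]'
python3 gt.py .4729 .051 .045 104 25 0 0
python3 - <<'E'
from h import *
import cv2
im=bot.camera("wrist")[:,:,::-1]; cv2.imwrite("pics/w3.png",im)
print(proj("wrist",np.array([.4729,.051,.045])))
E
```

```text
time: 7.38
ee_pos: [0.477, 0.0248, 0.1028]
tcp_rot: [180.0, -25.0, 103.9]
wrist_force: [1.2, -0.6, 0.6]
opening: 0.05
grasp_force: 0.0
ee [0.477  0.0248 0.1028] q [-10.3   3.7  -8.8  88.4  22.7  63.6]
twist [ 0.001  -0.0004 -0.0018] travel(now axes) [-0.6  2.3 82.5] travel(target axes) [-0.5  2.3 82.5]
[255.79970631 209.34153293]
```

View pics/w3.png

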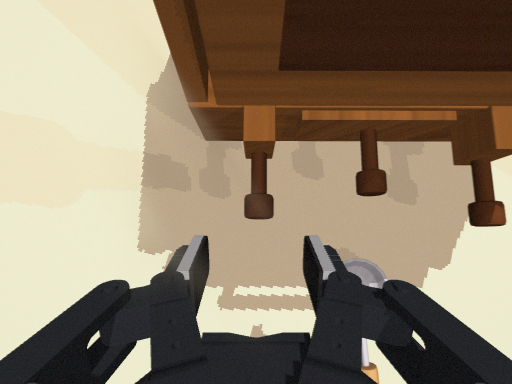

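Knob a head at (259,205), drawer knob (371,182), b (487,213); fingers straddle knob a. Advance, close and pull.

```bash
python3 -m crank '[{"gripper":50,"travel":[1,2,41],"twist":[0,0,0]},{"gripper":50,"travel":[0,2,41],"twist":[0,0,0]},{"gripper":50,"travel":[0,0,0],"twist":[0,0,0]},{"gripper":10,"travel":[0,0,0],"twist":[0,0,0]},{"gripper":10,"travel":[0,0,0],"twist":[0,0,0]},{"gripper":10,"travel":[0,0,0],"twist":[0,0,0]},{"gripper":10,"travel":[0,0,0],"twist":[0,0,0]}]' 40; python3 -m crank '[{"gripper":10,"travel":[0,0,0],"twist":[0,0,0]},{"gripper":10,"travel":[-12.7,0,-5.9],"twist":[0,0,0]},{"gripper":10,"travel":[-12.7,0,-5.9],"twist":[0,0,0]},{"gripper":10,"travel":[-12.7,0,-5.9],"twist":[0,0,0]},{"gripper":10,"travel":[-12.7,0,-5.9],"twist":[0,0,0]},{"gripper":10,"travel":[-12.7,0,-5.9],"twist":[0,0,0]},{"gripper":10,"travel":[-8,0,-3.7],"twist":[0,0,0]},{"gripper":10,"travel":[0,0,0],"twist":[0,0,0]}]'
```

```text
time: 8.3
ee_pos: [0.4709, 0.0595, 0.0326]
tcp_rot: [-179.7, -25.0, 103.7]
wrist_force: [-25.7, -7.6, 20.2]
opening: 0.0207
grasp_force: 38.8
time: 9.3
ee_pos: [0.4897, -0.0179, 0.0326]
tcp_rot: [-179.7, -25.0, 103.6]
wrist_force: [-27.5, -9.2, 21.4]
opening: 0.0206
grasp_force: 39.7
```

```bash
python3 -m crank '[{"gripper":10,"travel":[0,-2,-2],"twist":[0,0,0]},{"gripper":10,"travel":[-3.6,0,-1.7],"twist":[0,0,0]},{"gripper":10,"travel":[-3.6,0,-1.7],"twist":[0,0,0]},{"gripper":10,"travel":[0,0,0],"twist":[0,0,0]}]'
```

```text
time: 9.8
ee_pos: [0.4903, -0.0216, 0.0329]
tcp_rot: [-179.9, -25.6, 103.9]
wrist_force: [-12.3, 28.3, -1.2]
opening: 0.0203
grasp_force: 40.6
```

```bash
python3 -m crank '[{"gripper":44,"travel":[0,0,0],"twist":[0,0,0]},{"gripper":44,"travel":[0,0,0],"twist":[0,0,0]},{"gripper":44,"travel":[0,0,0],"twist":[0,0,0]},{"gripper":44,"travel":[0,0,-50],"twist":[0,0,0]},{"gripper":44,"travel":[0,0,-50],"twist":[0,0,0]},{"gripper":44,"travel":[0,0,0],"twist":[0,0,0]}]'
python3 gt.py .6395 .089 .045 104 25 0 80
```

```text
time: 10.55
ee_pos: [0.505, -0.0681, 0.1262]
tcp_rot: [179.5, -24.8, 104.0]
wrist_force: [0.6, 0.5, -0.8]
opening: 0.0438
grasp_force: 0.0
ee [ 0.505  -0.0681  0.1262] q [-19.2  10.8   1.6  94.5  20.8  54.4]
twist [ 0.0089  0.0041 -0.0001] travel(now axes) [ 74.6 167.9  64.5] travel(target axes) [ 74.4 168.5  63.3]
```

```bash
python3 -m crank '[{"gripper":44,"travel":[0,42,0],"twist":[0,0,0]},{"gripper":44,"travel":[0,42,0],"twist":[0,0,0]},{"gripper":44,"travel":[0,42,0],"twist":[0,0,0]},{"gripper":44,"travel":[25,42,21],"twist":[0.009,0.004,0]},{"gripper":44,"travel":[25,0,21],"twist":[0,0,0]},{"gripper":44,"travel":[24,0,21],"twist":[0,0,0]},{"gripper":44,"travel":[0,0,0],"twist":[0,0,0]}]'
python3 gt.py .6395 .089 .045 104 25 0 0
python3 - <<'E'
from h import *
import cv2
im=bot.camera("wrist")[:,:,::-1]; cv2.imwrite("pics/w4.png",im)
print(proj("wrist",np.array([.6395,.089,.045])))
E
```

```text
time: 11.42
ee_pos: [0.6423, 0.0669, 0.0962]
tcp_rot: [-179.5, -25.2, 104.0]
wrist_force: [-0.7, -1.1, -0.7]
opening: 0.0439
grasp_force: 0.0
ee [0.6423 0.0669 0.0962] q [-4.3 25.4 16.6 90.2 23.7 69.7]
twist [-0.0084 -0.0042  0.0007] travel(now axes) [-1.9  3.3 74.7] travel(target axes) [-1.6  2.6 74.7]
[257.94711669 213.64881797]
```

View pics/w4.png

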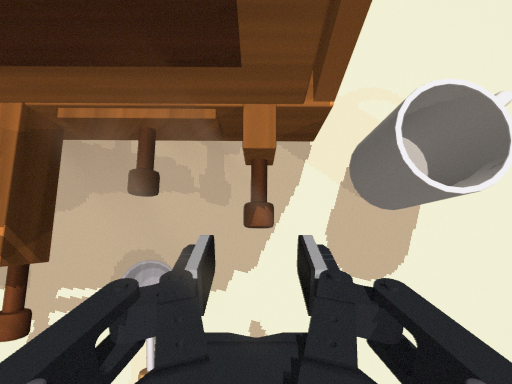

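Knob b head at (259,214), as predicted; support a is out, drawer shut. Advance, grip, pull about 74 mm.

```bash
python3 -m crank '[{"gripper":44,"travel":[-1,1.5,36],"twist":[0,0,0]},{"gripper":44,"travel":[0,1,35],"twist":[0,0,0]},{"gripper":44,"travel":[0,0,0],"twist":[0,0,0]},{"gripper":10,"travel":[0,0,0],"twist":[0,0,0]},{"gripper":10,"travel":[0,0,0],"twist":[0,0,0]},{"gripper":10,"travel":[0,0,0],"twist":[0,0,0]},{"gripper":10,"travel":[0,0,0],"twist":[0,0,0]}]' 40; python3 -m crank '[{"gripper":10,"travel":[0,0,0],"twist":[0,0,0]},{"gripper":10,"travel":[-12.7,0,-5.9],"twist":[0,0,0]},{"gripper":10,"travel":[-12.7,0,-5.9],"twist":[0,0,0]},{"gripper":10,"travel":[-12.7,0,-5.9],"twist":[0,0,0]},{"gripper":10,"travel":[-12.7,0,-5.9],"twist":[0,0,0]},{"gripper":10,"travel":[-12.7,0,-5.9],"twist":[0,0,0]},{"gripper":10,"travel":[-4,0,-1.9],"twist":[0,0,0]},{"gripper":10,"travel":[0,0,0],"twist":[0,0,0]}]'
```

```text
time: 12.35
ee_pos: [0.6375, 0.0928, 0.0344]
tcp_rot: [-179.5, -25.2, 103.8]
wrist_force: [-9.7, -3.1, 4.2]
opening: 0.0204
grasp_force: 39.4
time: 13.35
ee_pos: [0.6553, 0.0199, 0.0344]
tcp_rot: [-179.5, -25.2, 103.8]
wrist_force: [-13.3, -6.2, 7.5]
opening: 0.0203
grasp_force: 40.2
```

```bash
python3 -m crank '[{"gripper":10,"travel":[-2.7,0,-1.3],"twist":[0,0,0]},{"gripper":10,"travel":[-2.7,0,-1.3],"twist":[0,0,0]},{"gripper":10,"travel":[0,0,0],"twist":[0,0,0]}]'
```

```text
time: 13.72
ee_pos: [0.6558, 0.0177, 0.0344]
tcp_rot: [-179.4, -25.5, 103.9]
wrist_force: [-15.7, 12.5, 4.9]
opening: 0.0206
grasp_force: 39.9
```

```bash
python3 -m crank '[{"gripper":44,"travel":[0,0,0],"twist":[0,0,0]},{"gripper":44,"travel":[0,0,0],"twist":[0,0,0]},{"gripper":44,"travel":[0,0,0],"twist":[0,0,0]},{"gripper":44,"travel":[0,0,-50],"twist":[0,0,0]},{"gripper":44,"travel":[0,0,-50],"twist":[0,0,0]},{"gripper":44,"travel":[0,0,-50],"twist":[0,0,0]},{"gripper":44,"travel":[0,0,-50],"twist":[0,0,0]},{"gripper":44,"travel":[0,0,-40],"twist":[0,-0.1454,0]},{"gripper":44,"travel":[0,0,-40],"twist":[0,-0.1454,0]},{"gripper":44,"travel":[0,0,-30],"twist":[0,-0.1454,0]},{"gripper":44,"travel":[0,0,0],"twist":[0,0,-0.1745]},{"gripper":44,"travel":[0,0,0],"twist":[0,0,-0.1745]}]'
python3 -m crank '[{"gripper":44,"travel":[0,0,0],"twist":[0,0,-0.1745]},{"gripper":44,"travel":[0,0,0],"twist":[0,0,-0.1745]},{"gripper":44,"travel":[0,0,0],"twist":[0,0,-0.1745]},{"gripper":44,"travel":[0,0,0],"twist":[0,0,-0.1745]},{"gripper":44,"travel":[0,0,0],"twist":[0,0,-0.1745]},{"gripper":44,"travel":[0,0,0],"twist":[0,0,-0.1745]},{"gripper":44,"travel":[0,0,0],"twist":[0,0,-0.1745]},{"gripper":44,"travel":[0,0,0],"twist":[0,0,0]}]'
python3 gt.py .528 .1715 .267 194 0 0 90
python3 - <<'E'
from h import *
import cv2
im=bot.camera("top")[:,:,::-1]
cv2.imwrite("pics/t2.png",cv2.resize(im[130:310,60:300],(800,600),interpolation=cv2.INTER_CUBIC)) # 3.333
E
```

```text
time: 15.22
ee_pos: [0.6883, -0.098, 0.3186]
tcp_rot: [-179.9, -0.2, 124.5]
wrist_force: [-1.5, -0.0, 0.4]
opening: 0.0438
grasp_force: 0.0
time: 16.23
ee_pos: [0.6883, -0.0986, 0.3177]
tcp_rot: [179.8, -0.3, -166.0]
wrist_force: [-0.3, -0.5, 0.3]
opening: 0.0437
grasp_force: 0.0
ee [ 0.6883 -0.0986  0.3177] q [-8.200e+00  3.420e+01  5.770e+01  1.138e+02  1.000e-01 -2.220e+01]
twist [ 0.0034 -0.0052 -0.    ] travel(now axes) [ 90.3 300.9 -18.8] travel(target axes) [ 90.2 300.8 -20.3]
```

View pics/t2.png

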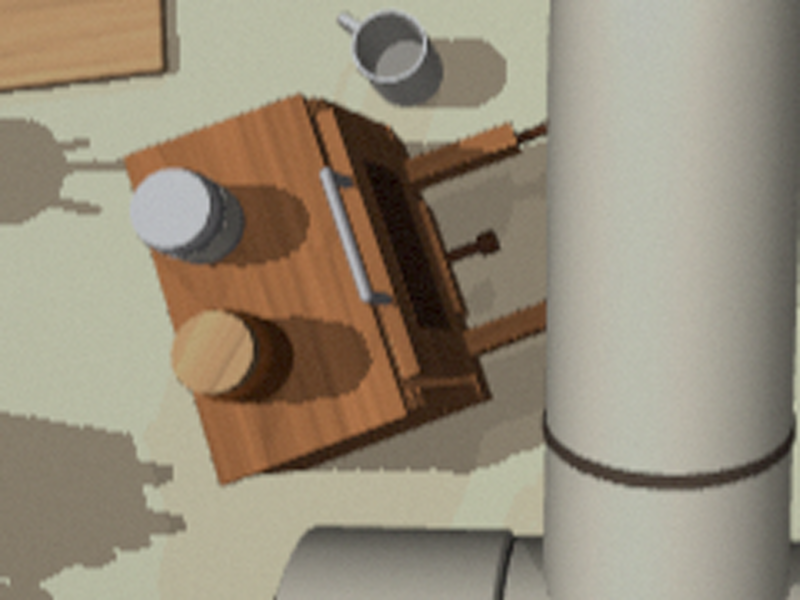

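Both supports are out, the drawer shut, the flap still closed, bar from (327,172) to (370,298). Now over the bar.

```bash
python3 -m crank '[{"gripper":44,"travel":[15,50,-6],"twist":[0,0,0]},{"gripper":44,"travel":[15,50,-6],"twist":[0,0,0]},{"gripper":44,"travel":[15,50,-6],"twist":[0,0,0]},{"gripper":44,"travel":[15,50,-2],"twist":[0,0,0]},{"gripper":44,"travel":[15,50,0],"twist":[0,0,0]},{"gripper":44,"travel":[15,51,0],"twist":[0,0,0]},{"gripper":44,"travel":[0,0,0],"twist":[0,0,0]}]'
python3 gt.py .528 .1715 .267 194 0 0 0
python3 - <<'E'
from h import *
import cv2
im=bot.camera("wrist")[:,:,::-1]; cv2.imwrite("pics/w5.png",im)
print(proj("wrist",np.array([.5769,.1836,.267])),proj("wrist",np.array([.4799,.1595,.267])))
E
```

```text
time: 17.15
ee_pos: [0.5262, 0.1742, 0.34]
tcp_rot: [179.8, -0.2, -165.9]
wrist_force: [0.8, -0.4, 0.3]
opening: 0.0443
grasp_force: 0.0
ee [0.5262 0.1742 0.34  ] q [ 18.2  10.2  28.3 108.4   0.3   4.1]
twist [ 0.0042 -0.0042  0.0015] travel(now axes) [-1.5 -3.5 92. ] travel(target axes) [-1.1 -3.1 92. ]
[253.60141154 263.19661251] [253.65746071 141.04542831]
```

View pics/w5.png

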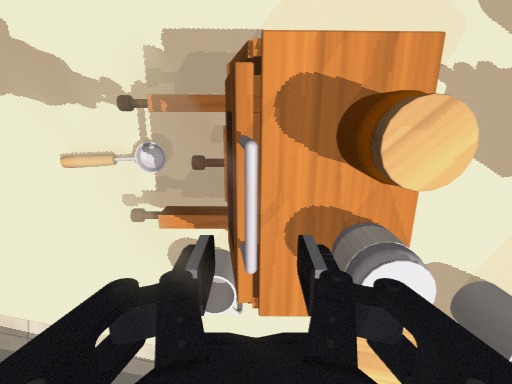

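Bar at column 251 (predicted 253.6), rows 145–268, between the fingers; I shift 2 mm outward and descend.

```bash
python3 -m crank '[{"gripper":44,"travel":[-1,-5,32],"twist":[0.004,-0.004,0]},{"gripper":44,"travel":[0,0,30],"twist":[0,0,0]},{"gripper":44,"travel":[0,0,29],"twist":[0,0,0]},{"gripper":44,"travel":[0,0,0],"twist":[0,0,0]},{"gripper":0,"travel":[0,0,0],"twist":[0,0,0]},{"gripper":0,"travel":[0,0,0],"twist":[0,0,0]},{"gripper":0,"travel":[0,0,0],"twist":[0,0,0]},{"gripper":0,"travel":[0,0,0],"twist":[0,0,0]},{"gripper":0,"travel":[0,0,0],"twist":[0,0,0]}]' 25
python3 - <<'E'
from h import *
from scipy.spatial.transform import Rotation as Ro
o=bot.get_obs();R=Ro.from_euler('xyz',o['tcp_rot'],degrees=True)
g=o['ee_pos']-R.apply([0,0,.019]);d=g-np.array([.537,.137,0]);a=1.8146
print(o['ee_pos'],g,"cab x",d[0]*np.cos(a)+d[1]*np.sin(a),"y",-d[0]*np.sin(a)+d[1]*np.cos(a))
E
```

```text
time: 18.32
ee_pos: [0.5303, 0.1674, 0.2496]
tcp_rot: [-180.0, 0.1, -165.9]
wrist_force: [0.7, 0.6, 6.1]
opening: 0.0093
grasp_force: 24.6
[0.53026923 0.16743923 0.24955255] [0.53024534 0.16743473 0.26855254] cab x 0.031165224618959503 y -0.0007919049154020853
```

```bash
cat > arc.py <<'E'
import sys
from h import *
from scipy.spatial.transform import Rotation as Ro
n=int(sys.argv[1]); tend=float(sys.argv[2]); phend=float(sys.argv[3])
a=1.8146; o=bot.get_obs(); R=Ro.from_euler('xyz',o['tcp_rot'],degrees=True)
g=o['ee_pos']-R.apply([0,0,.019]); d=g-np.array([.537,.137,0])
x=d[0]*np.cos(a)+d[1]*np.sin(a); y=-d[0]*np.sin(a)+d[1]*np.cos(a)
t=np.arctan2(-x,g[2]-.075); r=np.hypot(x,g[2]-.075)
z=R.apply([0,0,1]); ph=np.arctan2(z@[np.cos(a),np.sin(a),0],-z[2])
print('t',t.round(3),'flap',(t+.21).round(3),'r',r.round(4),'phi',ph.round(3))
r=.195
P,Q=o['ee_pos'],R
for k in range(1,n+1):
    tk=t+(tend-t)*k/n; pk=ph+(phend-ph)*k/n
    X=-r*np.sin(tk); G=np.array([.537+X*np.cos(a)-y*np.sin(a),.137+X*np.sin(a)+y*np.cos(a),.075+r*np.cos(tk)])
    T=Ro.from_euler('xyz',[180,0,194],degrees=True)*Ro.from_rotvec([-pk,0,0]); p=G+T.apply([0,0,.019])
    print((Q.inv().apply(p-P)*1000).round(1),(Q.inv()*T).as_rotvec().round(4)); P,Q=p,T
E
python3 arc.py 12 0.45 0.15
```

```text
t -0.16 flap 0.05 r 0.196 phi -0.0
[ 0.  -9.7 -0.3] [-0.0125  0.0013  0.0014]
[ 0.  -9.6 -0.9] [-0.0125  0.     -0.    ]
[ 0.  -9.7 -0.6] [-0.0125  0.      0.    ]
[ 0.  -9.7 -0.2] [-0.0125 -0.      0.    ]
[ 0.  -9.7  0.2] [-0.0125  0.      0.    ]
[ 0.  -9.7  0.6] [-0.0125  0.      0.    ]
[ 0.  -9.6  0.9] [-0.0125  0.      0.    ]
[ 0.  -9.6  1.3] [-0.0125 -0.      0.    ]
[ 0.  -9.5  1.7] [-0.0125  0.      0.    ]
[ 0.  -9.4  2.1] [-0.0125  0.     -0.    ]
[ 0.  -9.4  2.4] [-0.0125  0.      0.    ]
[ 0.  -9.3  2.8] [-0.0125 -0.      0.    ]
```

```bash
python3 -m crank '[{"gripper":0,"travel":[0,-9.7,-0.8],"twist":[-0.0125,0,0]},{"gripper":0,"travel":[0,-9.7,-0.8],"twist":[-0.0125,0,0]},{"gripper":0,"travel":[0,-9.7,-0.6],"twist":[-0.0125,0,0]},{"gripper":0,"travel":[0,-9.7,-0.2],"twist":[-0.0125,0,0]},{"gripper":0,"travel":[0,-9.7,0.2],"twist":[-0.0125,0,0]},{"gripper":0,"travel":[0,-9.7,0.6],"twist":[-0.0125,0,0]},{"gripper":0,"travel":[0,-9.6,0.9],"twist":[-0.0125,0,0]},{"gripper":0,"travel":[0,-9.6,1.3],"twist":[-0.0125,0,0]},{"gripper":0,"travel":[0,-9.5,1.7],"twist":[-0.0125,0,0]},{"gripper":0,"travel":[0,-9.4,2.1],"twist":[-0.0125,0,0]},{"gripper":0,"travel":[0,-9.4,2.4],"twist":[-0.0125,0,0]},{"gripper":0,"travel":[0,-9.3,2.8],"twist":[-0.0125,0,0]}]'; python3 arc.py 12 1.05 0.35
```

```text
time: 19.82
ee_pos: [0.5573, 0.0566, 0.2315]
tcp_rot: [171.4, -0.1, -165.9]
wrist_force: [-2.4, -2.0, 4.2]
opening: 0.0087
grasp_force: 25.8
t 0.455 flap 0.665 r 0.1951 phi 0.15
[-0.  -8.8  3.3] [-0.0167 -0.0011  0.001 ]
[ 0.  -8.7  3.4] [-0.0167 -0.      0.    ]
[ 0.  -8.6  3.7] [-0.0167  0.      0.    ]
[ 0.  -8.5  4. ] [-0.0167  0.     -0.    ]
[ 0.  -8.3  4.3] [-0.0167  0.      0.    ]
[ 0.  -8.2  4.6] [-0.0167  0.      0.    ]
[ 0.  -8.   4.9] [-0.0167  0.     -0.    ]
[ 0.  -7.9  5.1] [-0.0167  0.     -0.    ]
[ 0.  -7.7  5.4] [-0.0167  0.      0.    ]
[ 0.  -7.5  5.7] [-0.0167  0.      0.    ]
[ 0.  -7.3  5.9] [-0.0167  0.      0.    ]
[ 0.  -7.1  6.2] [-0.0167  0.     -0.    ]
```

Going well, low force.

```bash
python3 -m crank '[{"gripper":0,"travel":[0,-8.8,3.2],"twist":[-0.0167,0,0]},{"gripper":0,"travel":[0,-8.7,3.4],"twist":[-0.0167,0,0]},{"gripper":0,"travel":[0,-8.6,3.7],"twist":[-0.0167,0,0]},{"gripper":0,"travel":[0,-8.5,4.0],"twist":[-0.0167,0,0]},{"gripper":0,"travel":[0,-8.3,4.3],"twist":[-0.0167,0,0]},{"gripper":0,"travel":[0,-8.2,4.6],"twist":[-0.0167,0,0]},{"gripper":0,"travel":[0,-8.0,4.9],"twist":[-0.0167,0,0]},{"gripper":0,"travel":[0,-7.9,5.1],"twist":[-0.0167,0,0]},{"gripper":0,"travel":[0,-7.7,5.4],"twist":[-0.0167,0,0]},{"gripper":0,"travel":[0,-7.5,5.7],"twist":[-0.0167,0,0]},{"gripper":0,"travel":[0,-7.3,5.9],"twist":[-0.0167,0,0]},{"gripper":0,"travel":[0,-7.1,6.2],"twist":[-0.0167,0,0]}]'; python3 arc.py 12 1.58 0.5
```

```text
time: 21.32
ee_pos: [0.5762, -0.021, 0.153]
tcp_rot: [160.0, -0.2, -165.9]
wrist_force: [-4.1, -5.7, 1.9]
opening: 0.0087
grasp_force: 26.6
t 1.056 flap 1.266 r 0.1946 phi 0.35
[-0.1 -6.4  5.3] [-0.0125 -0.003  -0.0002]
[ 0.  -5.9  5.9] [-0.0125 -0.      0.    ]
[ 0.  -5.8  6.1] [-0.0125  0.      0.    ]
[ 0.  -5.6  6.2] [-0.0125  0.     -0.    ]
[ 0.  -5.4  6.4] [-0.0125  0.      0.    ]
[ 0.  -5.2  6.6] [-0.0125 -0.     -0.    ]
[ 0.  -5.   6.7] [-0.0125  0.     -0.    ]
[ 0.  -4.7  6.9] [-0.0125 -0.     -0.    ]
[ 0.  -4.5  7.1] [-0.0125  0.      0.    ]
[ 0.  -4.3  7.2] [-0.0125  0.     -0.    ]
[ 0.  -4.1  7.3] [-0.0125  0.      0.    ]
[ 0.  -3.8  7.5] [-0.0125  0.     -0.    ]
```

```bash
python3 -m crank '[{"gripper":0,"travel":[0,-6.3,5.5],"twist":[-0.0125,0,0]},{"gripper":0,"travel":[0,-5.9,5.9],"twist":[-0.0125,0,0]},{"gripper":0,"travel":[0,-5.8,6.1],"twist":[-0.0125,0,0]},{"gripper":0,"travel":[0,-5.6,6.2],"twist":[-0.0125,0,0]},{"gripper":0,"travel":[0,-5.4,6.4],"twist":[-0.0125,0,0]},{"gripper":0,"travel":[0,-5.2,6.6],"twist":[-0.0125,0,0]},{"gripper":0,"travel":[0,-5.0,6.7],"twist":[-0.0125,0,0]},{"gripper":0,"travel":[0,-4.7,6.9],"twist":[-0.0125,0,0]},{"gripper":0,"travel":[0,-4.5,7.1],"twist":[-0.0125,0,0]},{"gripper":0,"travel":[0,-4.3,7.2],"twist":[-0.0125,0,0]},{"gripper":0,"travel":[0,-4.1,7.3],"twist":[-0.0125,0,0]},{"gripper":0,"travel":[0,0,0],"twist":[0,0,0]}]'; python3 arc.py 2 1.58 0.49
```

```text
time: 22.82
ee_pos: [0.5816, -0.0433, 0.0637]
tcp_rot: [152.1, -0.2, -165.9]
wrist_force: [-3.2, -5.9, -2.2]
opening: 0.009
grasp_force: 27.1
t 1.543 flap 1.753 r 0.1947 phi 0.488
[-0.1 -2.   3. ] [-0.0012 -0.0037 -0.0009]
[ 0.  -1.7  3.2] [-0.0012  0.      0.    ]
```

```bash
python3 -m crank '[{"gripper":0,"travel":[0,-1,1.8],"twist":[0,0,0]},{"gripper":0,"travel":[0,-1,1.8],"twist":[0,0,0]},{"gripper":0,"travel":[0,-1,1.8],"twist":[0,0,0]},{"gripper":0,"travel":[0,0,0],"twist":[0,0,0]}]'; python3 arc.py 1 1.58 0.49
```

```text
time: 23.32
ee_pos: [0.5817, -0.0434, 0.0601]
tcp_rot: [152.1, -0.1, -166.0]
wrist_force: [-6.4, -7.4, 9.1]
opening: 0.0091
grasp_force: 27.9
t 1.561 flap 1.771 r 0.1947 phi 0.487
[-0.  -1.9  3.2] [-0.0033 -0.0022 -0.0003]
```

The supports now carry the flap (9 N up). Let go and withdraw along the tool.

```bash
python3 -m crank '[{"gripper":24,"travel":[0,0,0],"twist":[0,0,0]},{"gripper":24,"travel":[0,0,0],"twist":[0,0,0]},{"gripper":24,"travel":[0,0,0],"twist":[0,0,0]},{"gripper":24,"travel":[0,0,-10],"twist":[0,0,0]},{"gripper":24,"travel":[0,0,-15],"twist":[0,0,0]},{"gripper":24,"travel":[0,0,-30],"twist":[0,0,0]},{"gripper":24,"travel":[0,0,-50],"twist":[0,0,0]},{"gripper":24,"travel":[0,0,-50],"twist":[0,0,0]},{"gripper":24,"travel":[0,0,0],"twist":[0,0,0]}]'
python3 - <<'E'
from h import *
import cv2
im=bot.camera("side")[:,:,::-1]
cv2.imwrite("pics/s2.png",cv2.resize(im[120:360,150:450],(750,600),interpolation=cv2.INTER_CUBIC)); print(bot.get_obs()['wrist_force'])
E
```

```text
time: 24.45
ee_pos: [0.6013, -0.1152, 0.2005]
tcp_rot: [152.3, 0.2, -166.0]
wrist_force: [0.3, -0.4, -0.1]
opening: 0.0241
grasp_force: 0.0
[-0.21270869 -0.69751871 -0.74776768]
```

View pics/s2.png

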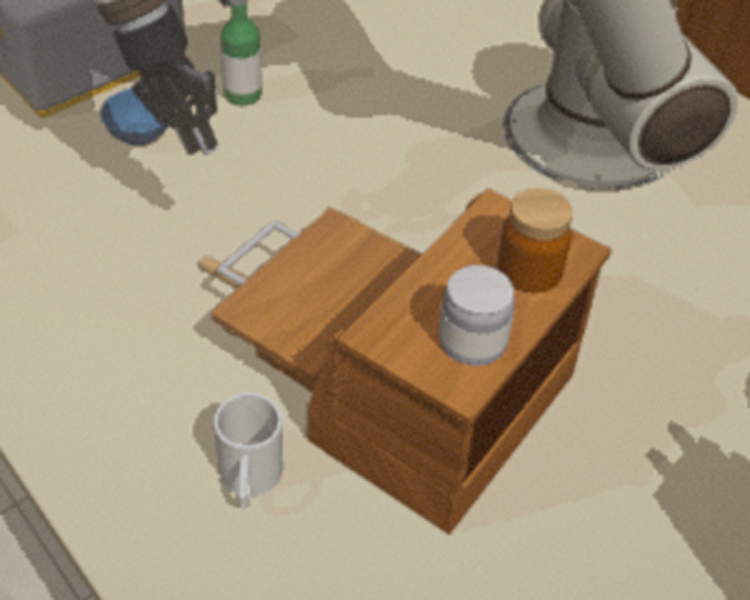

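The flap lies level, bar at (250,250), gripper clear at (190,120), and the jar, can, mug, bottle and bowl stand as before.

```bash
python3 -c "
from workcell import bot
print(bot.job_done())"
```

```text
the job is handed in; nothing more can be done
None
```

I pulled both supports out to their stops, then lowered the flap gently onto them and let go. The drawer looked shut and the other things undisturbed in the pictures, and I handed the job in at about 25 s of the 72 s allowed; no verdict came back.

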